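# Put the gap gauge away and hold the grinder's pulse dial on its third notch

### The job

The cocoa-nib grinder has just been adjusted: put the blue gap gauge away, fully home in the blue-marked slot of the wooden rack, and only then purge the grinder by turning its spring-return dial clockwise past the first two notches to the third (three yellow dots), without ever running into the red marks. Finish with the gripper still on the dial, holding it steady on the third notch against its spring: do not let go. Leave the cup, the cocoa tin, the chocolate box and the red gauge where they are.

Things in the scene. Friction and masses are not known exactly. Their poses are not given: they have to be found in the camera images.
- gauge_blue_mid (a point): Centre (36.5 mm above the foot) of the loose blue gap gauge, standing upright on the counter, left. 73 mm tall, 0.12 kg, axis z up: steel stem 22 mm diameter, 24 mm long; steel flange 36 mm diameter, 5 mm thick; round blue grip 20 mm diameter, 44 mm long (from 7.5 mm below to 36.5 mm above this point). Grip it on the blue part, 18 mm above this point.
- slot_blue (a point): Centre of the mouth of the blue gauge's own slot, z up, level with its socket's top face (40 mm above the counter). Socket: 50 x 50 mm block with a blue top plate and blue front label. Round hole 26 mm wide, 27 mm deep, mouth chamfered 2 mm. Fully home, the gauge's flange lies on the top face and its centre is 12.5 mm above this point.
- rack: Fixed wooden board of the rack (64 x 178 x 8 mm, origin under its centre, y along its length) with three sockets (blue, red, yellow) in a row along y, 55 mm apart, in any order. Beyond it, far left, stands a chocolate cutter (not used) with its blade down, about 100 mm high: keep clear of it.
- slot_yellow (a point): The same point of the yellow-marked socket, which is empty and not for the blue gauge.
- gauge_red_mid (a point): Centre of the red gauge (same shape as the blue one, loose), which stands in the red-marked socket, 12.5 mm above that socket's mouth. Leave it there.
- dial (a joint): Angle of the grinder's dial in rad: 0 at rest, growing clockwise seen from above. Notches at 0.36 (one white dot), 0.72 (two white dots), 1.08 (three yellow dots); red marks begin at 1.33; hard stop at 1.5. A spring drives it back to 0 when let go (0.10 N m at rest, 0.18 N m at the third notch); the notches are only felt as a ripple of about 0.06 N m and do not hold it.
- dial_grip (a point): Point on the dial's vertical axis, 10 mm below the top of its grip bar, 104 mm above the counter. Bar 60 mm long, 14 mm thick, 34 mm tall, black with a white pointer line, on a round skirt 72 mm across whose top is 24 mm below this point. x runs along the bar toward the pointer end, y across its thickness, z up; the frame turns with the dial.
- grinder: Fixed grey cocoa-nib grinder, origin on the counter under the dial's axis, x toward its back. Front deck 70 mm high and 140 mm wide carries the dial; housing and hopper behind, from 60 to 180 mm back, are at most 152 mm high.
- tasting_box: Fixed walnut praline box, 183 x 250 mm, lid shut, 70 mm high, between the rack and the grinder. An obstacle: pass over it.
- cup_mid (a point): Centre of a small white cup, 60 mm wide and 52 mm tall, loose, right of the grinder. Leave it alone.
- tin_mid (a point): Centre of a round teal cocoa tin, 62 mm diameter, 75 mm tall, loose, left front of the rack. Leave it alone.
- box_mid (a point): Centre of a kraft chocolate box, 62 x 110 x 34 mm, loose, right behind. Leave it alone.

How it is judged:
On the way, in this order (a step that is already met when the one before it is completed fails the run):
1. the blue gauge stands fully home in the blue slot, released, with the dial still at rest (horizontal distance between gauge_blue_mid and slot_blue below 0.006 m and z of gauge_blue_mid in the frame of slot_blue below 0.0165 m and angle between gauge_blue_mid's own z axis and vertical below 0.1 rad and contact force between the fingers and gauge_blue below 0.1 N and value of joint dial below 0.15 rad), for 0.3 s.
2. the gripper holds the dial on the third notch (value of joint dial between 0.95 and 1.21 rad and contact force between the fingers and dial above 0.5 N), for 0.5 s.
At the end, for the whole second after the job is handed in: The blue gauge is home in the blue slot (within 6 mm of its axis, flange down on the top face within 4 mm, upright within 0.1 rad, not touched by the fingers), and the fingers hold the dial still between 0.95 and 1.21 rad (third notch at 1.08) (all of step 2 and horizontal distance between gauge_blue_mid and slot_blue below 0.006 m and z of gauge_blue_mid in the frame of slot_blue below 0.0165 m and angle between gauge_blue_mid's own z axis and vertical below 0.1 rad and contact force between the fingers and gauge_blue below 0.1 N and velocity of joint dial between -0.1 and 0.1 rad/s); the arm keeps its last pose, push and grip.
It fails at once if the dial is turned into the red marks (value of joint dial above 1.33 rad).
It fails at once if the dial is turned before the gauge is in the blue slot (value of joint dial above 0.3 rad and (horizontal distance between gauge_blue_mid and slot_blue above 0.006 m or z of gauge_blue_mid in the frame of slot_blue above 0.0165 m)).
It fails at once if the cup, cocoa tin or chocolate box is moved from its place or tipped (distance of any of cup_mid, tin_mid, box_mid from where it was at the start of the episode above 0.02 m or angle between any of cup_mid, tin_mid, box_mid's own z axis and vertical above 0.3 rad).
It fails at once if the red gauge is moved from its place or tipped (distance of gauge_red_mid from where it was at the start of the episode above 0.02 m or angle between gauge_red_mid's own z axis and vertical above 0.3 rad).
It also fails if it takes over 53 s, if anything falls off the work surface, if the arm or the gripper's body presses on something with over 40 N, if the wrist force passes 120 N, or if a joint passes its speed limit or range.

### The arm

A 6-joint arm with a two-finger parallel gripper is mounted at the origin on a cart in front of the work surface, level with it; the furniture and walls round the work are solid. World frame = base frame: x ahead of the robot, y to its left, z up, the work surface at z = 0. Lengths are in m, angles in rad, forces in N, time in s.
With the tool pointing down it reaches from about 0.35 to 0.975 m from the base axis. Payload 4.9 kg.
Tool frame: the origin (TCP) lies midway between the tips of the shut fingers; the grasp point (between the pads) lies 19 mm behind it; z points along the fingers, y is the line along which they close (so a half turn about z gives the same grasp; the last joint's range is limited). The gripper opens to 85 mm and grips with 20 to 120 N. Pads are 22 mm wide; open, the fingers measure 114 mm over their backs; the gripper's body (76 mm by 85 mm) begins 54 mm behind the grasp point. The pads swing forward as they close: fully open they stand 13 mm farther back than shut.
Start: joints at [-1.455, 0.053, 1.613, -0, 1.476, -0.119], TCP at [0.145, -0.608, 0.231] pointing down, gripper open.
Joint ranges: [-3.01, 3.01], [-1.01, 2.22], [0.06, 2.58], [-1.02, 4.17], [0.09, 2.62], [-3.14, 3.14]. Speed limits (rad/s): [2.57, 2.57, 3.14, 3.14, 3.14, 3.14].

### API

Orientations are given as a 3x3 rotation matrix whose columns are the frame's x, y, z axes.
In Python, from bench import bot, hand, kin, sensors, eyes gives the robot as it stands. Calls block until the motion is done:
- bot.reach(position, orientation): joint-space move of the TCP to a pose.
- bot.move_l(position, orientation=None, speed=0.15): straight line of the TCP; orientation=None keeps the orientation; speed is the mean speed in m/s.
- bot.move_j(angles): joint-space move.
- hand.gripper_to(opening, force=None): finger opening in m; force is the grip in N (None keeps the last); returns when the fingers have stopped.
- bot.hold(seconds).
- kin.ik(position, orientation): joint angles nearest the present ones, or None.
- sensors.get_obs(): the state.
- eyes.get_image(name): name is "side" or "top" or "wrist"; returns a dict with "color" (420x560x3 uint8, blue, green, red), "vfov" (degrees; the focal length in pixels is half the picture's height over the tangent of half this angle, whatever the lens; pixels are square), "cx", "cy" (the principal point, pixels), "cam_to_world" (4x4, takes a point from camera to world coordinates). Camera axes: x right, y down, z forward; pixel columns grow to the right and rows downward; lengths in m; the calibration is good to about 2 mm. The wrist camera is an equidistant fisheye: a pixel r from the principal point sees the ray r / f radians off the axis. A picture is of the moment at which its call begins. There is no depth.
A pose or a line that the arm cannot do raises bot.IKError and nothing moves.
- bot.job_done(): hands the job in; it is judged then, once.
Trained networks look in a picture, given as the dict that the camera call returned (one of the last four; its "shot" number tells which), for a name from the list of things; names that differ only in an ending like _2 or _b are one class to them, and where a whole thing is asked for, a point or a joint stands for the part that bears it (a point fixed in the world has none). Each returns a list of dicts, best first, with "p" (0 to 1); they miss things now and then, are a little off and sometimes report something else, mostly with a low value. They report only what shows in the picture. A call takes as long as a camera call.
- eyes.regions_of(picture, label): "mask" (420x560 bool, what is visible of it) and "bbox" ([left, top, right, bottom] in pixels, round what is visible of it).
The state is a dict: "time": time; "joint_pos": joint angles; "qd": joint speeds; "tau": joint torques, N m; "tcp_pos": TCP position; "eef_rot": TCP orientation; "force": force on the tool from outside, world axes, zero at the start; "ft_torque": the same for the moment, N m; "gripper_width": finger opening in m; "finger_force": force on a finger pad.
Only numpy, scipy, OpenCV 4.12 (cv2) and the standard library are available. Lean on these libraries where they do the work, as an engineer would, in place of code of your own. Each camera call takes 0.05 s, during which the arm holds its last target. There are 200 camera calls.

## Working session

There is one attempt and no reset: what is moved stays moved. The work goes in short steps, each a Python script; the robot and the scene stay as the last script left them, time stands still between calls to the robot, and variables do not carry over. Pictures are saved under pics/ and viewed, at most 10 in all, crops included, and the job is handed in when it is done.

```bash
ls; mkdir -p pics; cat > h.py <<'E'
import numpy as np, cv2
from bench import bot, hand, kin, sensors, eyes
def f_of(p): return 210/np.tan(np.radians(p["vfov"])/2)
def ray(p,uv,fish=False):
    f=f_of(p); d=np.array([uv[0]-p["cx"],uv[1]-p["cy"]],float); M=np.array(p["cam_to_world"])
    if fish:
        r=np.hypot(*d)+1e-9; t=r/f; v=np.array([*(d/r*np.sin(t)),np.cos(t)])
    else: v=np.array([*(d/f),1.])
    v=M[:3,:3]@v; return M[:3,3],v/np.linalg.norm(v)
def at_z(p,uv,z,fish=False):
    o,v=ray(p,uv,fish); return o+v*(z-o[2])/v[2]
def proj(p,X,fish=False):
    M=np.array(p["cam_to_world"]); c=M[:3,:3].T@(np.array(X)-M[:3,3]); f=f_of(p)
    if fish:
        s=np.hypot(c[0],c[1])+1e-9; return np.array([p["cx"],p["cy"]])+c[:2]/s*f*np.arctan2(s,c[2])
    return np.array([p["cx"],p["cy"]])+f*c[:2]/c[2]
def tri(rays):
    A=sum(np.eye(3)-np.outer(v,v) for o,v in rays); b=sum((np.eye(3)-np.outer(v,v))@o for o,v in rays)
    X=np.linalg.solve(A,b); return X,[float(np.linalg.norm((np.eye(3)-np.outer(v,v))@(X-o))) for o,v in rays]
def down(a): # tool down, closing line y at angle a
    y=np.array([np.cos(a),np.sin(a),0]); z=np.array([0,0,-1.]); return np.column_stack([np.cross(y,z),y,z])
E
python3 - <<'E'
from h import *
np.set_printoptions(precision=3,suppress=True)
names=["gauge_blue_mid","gauge_red_mid","rack","dial","grinder","tasting_box","cup_mid","tin_mid","box_mid"]
for c in ("top","side"):
    p=eyes.get_image(c); cv2.imwrite(f"pics/{c}0.png",p["color"]); print(c,p["vfov"],p["cx"],p["cy"],np.array(p["cam_to_world"]))
    for n in names:
        for r in eyes.regions_of(p,n)[:2]:
            ys,xs=np.nonzero(r["mask"]); print(n,round(r["p"],2),r["bbox"],xs.mean().round(1),ys.mean().round(1),len(xs))
print(sensors.get_obs())
E
```

```text
pics
top 54.32433244977855 281.6967371225348 208.1507730776348 [[-0.013 -0.986  0.166  0.29 ]
 [-1.     0.014  0.     0.007]
 [-0.003 -0.166 -0.986  1.344]
 [ 0.     0.     0.     1.   ]]
gauge_blue_mid 0.66 [170.8, 241.1, 184.1, 250.8] 176.9 243.8 95
gauge_red_mid 0.39 [171.9, 182.2, 182.4, 195.2] 176.4 188.3 98
rack 0.53 [153.2, 177.9, 192.6, 228.7] 172.2 208.6 153
dial 0.69 [325.5, 209.4, 347.9, 229.6] 336.9 217.7 359
dial 0.66 [171.7, 181.5, 184.4, 194.7] 176.4 188.2 104
grinder 0.63 [314.0, 158.1, 367.4, 245.8] 339.3 199.5 3844
grinder 0.15 [157.0, 195.3, 180.6, 213.9] 167.1 202.4 287
tasting_box 0.88 [203.3, 168.4, 289.0, 239.4] 244.5 205.4 4375
cup_mid 0.83 [395.1, 222.3, 413.1, 237.8] 405.5 230.4 264
tin_mid 0.57 [126.6, 256.0, 149.9, 276.3] 138.4 265.0 420
box_mid 0.86 [387.4, 143.7, 421.8, 169.5] 405.2 156.0 627
side 52.209591813066254 280.44115865470917 208.9846506126714 [[ 0.911 -0.279  0.304  0.099]
 [-0.413 -0.58   0.702 -0.942]
 [-0.02  -0.765 -0.643  0.996]
 [ 0.     0.     0.     1.   ]]
gauge_blue_mid 0.65 [211.2, 172.4, 223.3, 190.4] 217.3 183.6 84
gauge_red_mid 0.
[... 386 characters left out ...]
.3 514
tin_mid 0.64 [183.6, 160.5, 200.7, 181.2] 191.9 171.2 303
tin_mid 0.22 [226.1, 159.8, 242.5, 174.8] 234.8 169.4 172
box_mid 0.69 [379.9, 291.6, 398.2, 312.9] 386.8 298.9 205
{'time': 1.0, 'joint_pos': array([-1.455,  0.053,  1.613,  0.   ,  1.476, -0.119]), 'qd': array([-0.   ,  0.   , -0.   , -0.   , -0.001, -0.001]), 'tau': array([ -0.001, -39.37 , -37.047,  -0.   ,   0.   ,  -0.   ]), 'tcp_pos': array([ 0.145, -0.608,  0.231]), 'eef_rot': array([[ 0.973,  0.233,  0.   ],
       [ 0.233, -0.973, -0.   ],
       [ 0.   ,  0.   , -1.   ]]), 'force': array([ 0.175, -0.829, -0.242]), 'ft_torque': array([-0.032, -0.009, -0.036]), 'finger_force': 0.0, 'gripper_width': 0.08555773781150185}
```

```bash
python3 - <<'E'
import cv2,numpy as np
t=cv2.imread("pics/top0.png");s=cv2.imread("pics/side0.png")
a=cv2.resize(t[135:285,110:430],(800,375),interpolation=cv2.INTER_CUBIC)
b=cv2.resize(s[140:365,170:410],(320*3//4,225),interpolation=cv2.INTER_CUBIC)
b=cv2.resize(s[145:280,170:410],(800,450),interpolation=cv2.INTER_CUBIC)
cv2.imwrite("pics/v1.png",a);cv2.imwrite("pics/v2.png",b)
E
```

```text
(no output)
```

View pics/v1.png

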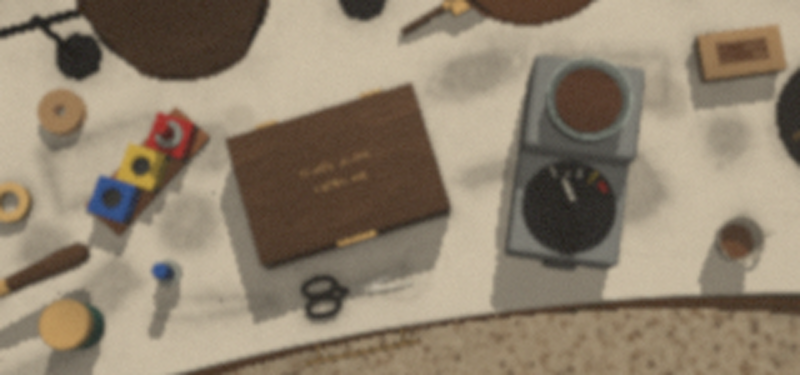

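View pics/v2.png

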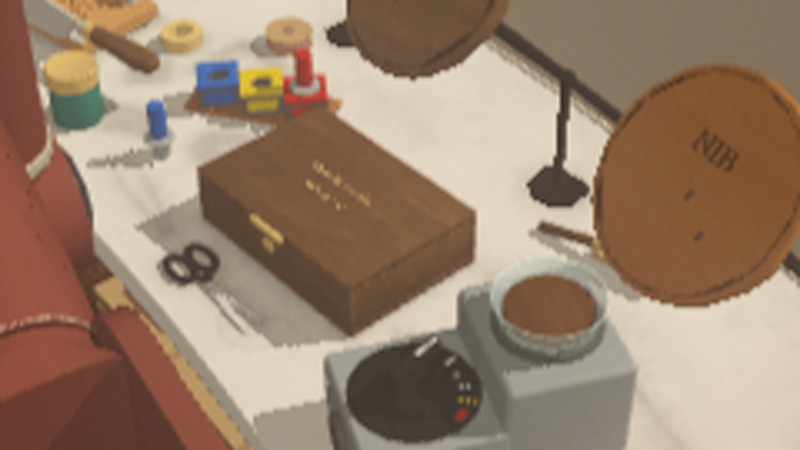

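The top view shows the blue gauge at about (175,243) px, the blue socket's hole at (155,214) and the dial at about (338,217) with its pointer toward the back. The side view agrees. Next I compute rough positions, then hover and look with the wrist camera.

```bash
python3 - <<'E'
from h import *
np.set_printoptions(precision=3,suppress=True)
t=eyes.get_image("top");s=eyes.get_image("side")
T=lambda x,y:(110+(x+.5)/2.5-.5,135+(y+.5)/2.5-.5)
S=lambda x,y:(170+(x+.5)*.3-.5,145+(y+.5)*.3-.5)
for n,a,b,z in [("gauge top",T(163,270),S(155,104),.073),("blue hole",T(113,198),S(217,69),.04),("yel hole",T(141,166),S(263,75),.04),("dial skirt",T(570,205),S(414,392),.08)]:
    X,e=tri([ray(t,a),ray(s,b)]); print(n,at_z(t,a,z),at_z(s,b,z),X,np.array(e))
q=sensors.get_obs()["joint_pos"]
g=at_z(t,T(163,270),.073)
# hover between gauge and blue slot; try yaw options
for a in np.arange(-90,91,30): print(a,kin.ik([g[0]-0.02,g[1],.26],down(np.radians(a))))
E
```

```text
gauge top [0.4   0.341 0.073] [0.4   0.343 0.073] [0.4   0.341 0.075] [0. 0.]
blue hole [0.497 0.417 0.04 ] [0.499 0.425 0.04 ] [0.496 0.415 0.047] [0. 0.]
yel hole [0.538 0.382 0.04 ] [0.544 0.389 0.04 ] [0.539 0.38  0.047] [0.002 0.002]
dial skirt [ 0.474 -0.166  0.08 ] [ 0.469 -0.177  0.08 ] [ 0.474 -0.168  0.069] [0.001 0.001]
-90 [ 0.585 -0.241  1.839 -0.     1.543  2.156]
-60 [ 0.585 -0.241  1.839 -0.     1.543  1.633]
-30 [ 0.585 -0.241  1.839 -0.     1.543  1.109]
0 [ 0.585 -0.241  1.839 -0.     1.543  0.585]
30 [ 0.585 -0.241  1.839 -0.     1.543  0.062]
60 [ 0.585 -0.241  1.839 -0.     1.543 -0.462]
90 [ 0.585 -0.241  1.839 -0.     1.543 -0.985]
```

```bash
python3 - <<'E'
from h import *
np.set_printoptions(precision=3,suppress=True)
t=eyes.get_image("top");s=eyes.get_image("side")
cv2.imwrite("pics/v3.png",np.hstack([cv2.resize(t["color"],(400,300)),cv2.resize(s["color"],(400,300))]))
for a,b in [((180,143),(293,150)),((325,130),(377,202))]: print(tri([ray(t,a),ray(s,b)]))
for n in ["tin_mid"]:
    print(at_z(t,(110+65/2.5,135+325/2.5),.075))
bot.reach([0.42,0.30,.27],down(np.radians(50)))
o=sensors.get_obs();print(o["time"],o["tcp_pos"],o["joint_pos"])
w=eyes.get_image("wrist");cv2.imwrite("pics/w1.png",w["color"]);print(w["vfov"],w["cx"],w["cy"],w["cam_to_world"])
for n,X in dict(g=[.4,.341,.073],b=[.497,.417,.04],y=[.538,.382,.04]).items(): print(n,proj(w,X,True))
for r in eyes.regions_of(w,"gauge_blue_mid")[:2]:print(r["p"],r["bbox"])
E
```

```text
(array([0.709, 0.325, 0.11 ]), [0.001547695290775696, 0.0015476952907755245])
(array([ 0.746, -0.134,  0.166]), [0.020801962195499284, 0.02080196219549906])
[0.333 0.458 0.075]
4.5167 [0.42 0.3  0.27] [ 0.475 -0.231  1.815 -0.     1.558 -0.397]
65.70646984690485 278.5586501961027 208.24834045120693 [[ 0.643  0.732  0.224  0.363]
 [ 0.766 -0.615 -0.188  0.348]
 [ 0.     0.292 -0.956  0.413]
 [ 0.     0.     0.     1.   ]]
g [296.378 143.429]
b [393.731 164.316]
y [389.79  207.014]
0.7 [284.4, 122.3, 314.2, 151.5]
```

View pics/v3.png

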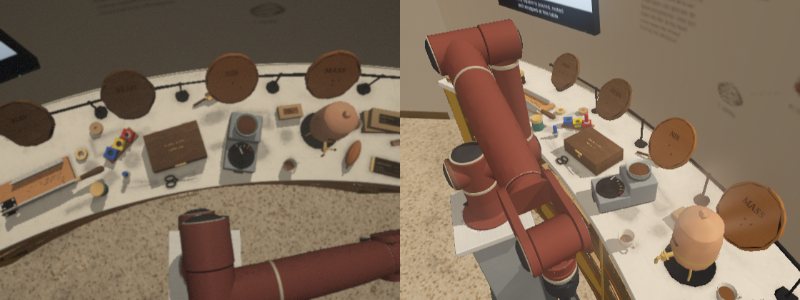

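View pics/w1.png

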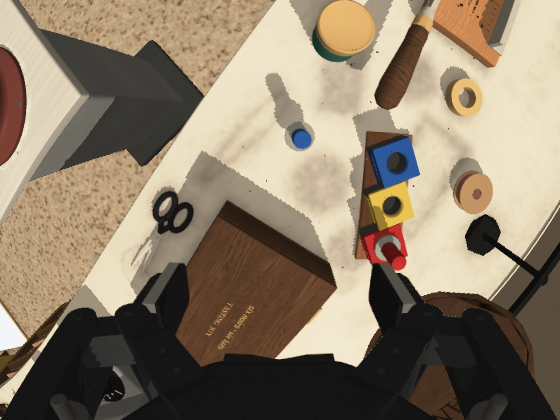

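The wrist view shows the blue gauge's top at (302,138), the blue hole at (397,162), yellow at (393,205) and the red gauge at (395,255). This fits the first estimates within a centimetre. I take one closer wrist shot and triangulate.

```bash
cat >> h.py <<'E'
def blobs(p,near,rad=60):
    h=cv2.cvtColor(p["color"],cv2.COLOR_BGR2HSV); m=cv2.inRange(h,(100,110,40),(125,255,255))
    n,l,st,c=cv2.connectedComponentsWithStats(m); 
    k=[i for i in range(1,n) if st[i,4]>60 and np.hypot(*(c[i]-near))<rad]
    i=min(k,key=lambda i:np.hypot(*(c[i]-near))); return (l==i).astype(np.uint8),c[i],st[i]
def hole(p,near):
    m,c,st=blobs(p,near)
    cs,hi=cv2.findContours(m,cv2.RETR_CCOMP,cv2.CHAIN_APPROX_NONE)
    inn=[x for x,h in zip(cs,hi[0]) if h[3]>=0]; x=max(inn,key=cv2.contourArea); return cv2.fitEllipse(x)
E
python3 - <<'E'
from h import *
np.set_printoptions(precision=3,suppress=True)
gr,hr=[],[]
def look():
    w=eyes.get_image("wrist"); g0=proj(w,[.4,.341,.073],True); h0=proj(w,[.497,.417,.04],True)
    _,c,st=blobs(w,g0,30); e=hole(w,h0); print("g",c,st,"hole",e)
    print(at_z(w,c,.073,True),at_z(w,e[0],.04,True))
    gr.append(ray(w,c,True)); hr.append(ray(w,e[0],True)); return w
look()
bot.move_l([.507,.332,.2])
w=look(); cv2.imwrite("pics/w2.png",w["color"])
print(tri(gr),tri(hr)); print(sensors.get_obs()["time"])
E
```

```text
g [301.036 138.55 ] [292 129  19  20 280] hole ((395.60137939453125, 162.01681518554688), (18.94644546508789, 21.184555053710938), 21.817657470703125)
[0.399 0.348 0.073] [0.496 0.421 0.04 ]
g [214.097  94.43 ] [201  83  28  23 514] hole ((344.10626220703125, 124.28724670410156), (26.488035202026367, 27.215974807739258), 2.1576929092407227)
[0.403 0.35  0.073] [0.497 0.421 0.04 ]
(array([0.401, 0.348, 0.059]), [1.4489534773291193e-05, 1.4489534773456413e-05]) (array([0.497, 0.421, 0.037]), [4.070423262456883e-05, 4.070423262448872e-05])
5.6417
```

View pics/w2.png

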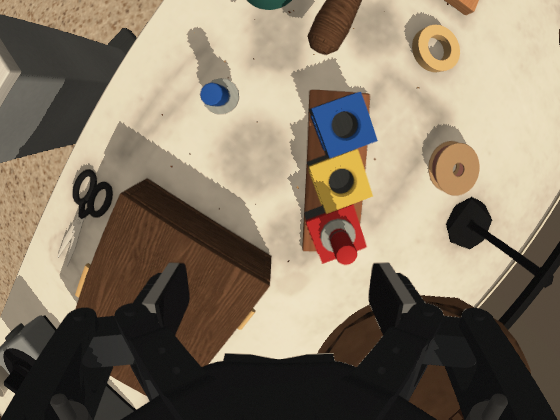

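Triangulated: hole at (0.497, 0.421) with z 0.037, which matches the 0.04 given. The gauge axis is at (0.401, 0.348), with the grip's centroid at z 0.059. Both are plausible, so I grasp and carry the gauge above the slot.

```bash
python3 - <<'E'
from h import *
np.set_printoptions(precision=4,suppress=True)
R=down(np.radians(50))
hand.gripper_to(.06,40)
bot.reach([.401,.348,.14],R)
w=eyes.get_image("wrist")
bot.move_l([.401,.348,.0355],R,speed=.1)
print("f",sensors.get_obs()["force"])
hand.gripper_to(0.0,40)
o=sensors.get_obs();print(o["gripper_width"],o["finger_force"],o["force"])
bot.move_l([.401,.348,.125],R,speed=.15)
bot.move_l([.497,.421,.105],R,speed=.2)
o=sensors.get_obs();print(o["time"],o["gripper_width"],o["finger_force"],o["force"],o["tcp_pos"])
w=eyes.get_image("wrist");s=eyes.get_image("side")
print(proj(w,[.497,.421,.04],True),proj(w,[.497,.421,.07],True))
cv2.imwrite("pics/p.png",np.hstack([w["color"][100:400,130:430],cv2.resize(s["color"][130:205,200:325],(500,300),interpolation=cv2.INTER_CUBIC)]))
E
```

```text
f [-0.0614 -0.3502 -1.2633]
0.019117474649171327 39.013473987579346 [-0.9349 -0.6329  3.0302]
9.7667 0.019125333948833378 39.07313883304596 [-0.2512 -0.1235 -0.9693] [0.496  0.4203 0.1038]
[280.5203 225.844 ] [280.6884 243.1981]
```

View pics/p.png

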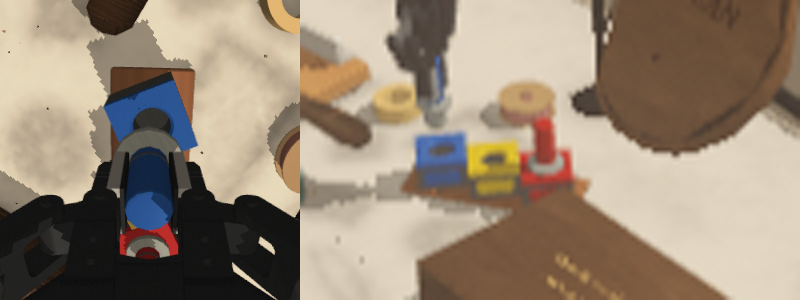

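The wrist crop shows the gauge held upright, with its axis at column ~278–282 in line with the hole at about (282,225). I check the offset along the pads against the grip's top edge, then lower with a force guard.

```bash
python3 - <<'E'
from h import *
np.set_printoptions(precision=4,suppress=True)
bot.hold(.2)
o=sensors.get_obs();T=o["tcp_pos"];R=o["eef_rot"];print(T)
w=eyes.get_image("wrist")
h=cv2.cvtColor(w["color"],cv2.COLOR_BGR2HSV); m=cv2.inRange(h,(98,90,25),(128,255,255)); m[:200]=0
m[:250]=0
ys,xs=np.nonzero(m); print("blob",xs.min(),xs.max(),ys.max(), "lowest col",xs[ys>=ys.max()-2].mean())
for d in (-.004,-.002,0,.002,.004):
    th=np.linspace(0,6.28,60); P=[proj(w,T+R[:,0]*d+R@np.array([.01*np.cos(a),.01*np.sin(a),0])+[0,0,.0375],True) for a in th]
    P=np.array(P); print(d,P.min(0),P.max(0))
E
```

```text
[0.4966 0.4208 0.1054]
blob 255 303 329 lowest col 278.4255319148936
-0.004 [253.5579 300.3237] [303.6692 339.7322]
-0.002 [253.37   295.9805] [303.863  336.1045]
0 [253.1818 291.5623] [304.057  332.4089]
0.002 [252.9936 287.0688] [304.2513 328.6444]
0.004 [252.8053 282.5   ] [304.4456 324.8101]
```

```bash
python3 - <<'E'
from h import *
np.set_printoptions(precision=4,suppress=True)
x,y=.4980,.4205
bot.move_l([x,y,.08],speed=.08)
for z in np.arange(.076,.0505,-.004):
    z=max(z,.0515); bot.move_l([x,y,z],speed=.04)
    o=sensors.get_obs();print(z,o["tcp_pos"],o["force"],o["finger_force"])
    if o["force"][2]>15: print("stop");break
print(o["time"])
w=eyes.get_image("wrist");cv2.imwrite("pics/w3.png",w["color"][150:400,130:430])
E
```

```text
0.076 [0.498  0.4205 0.076 ] [-0.2459 -0.7437 -1.3985] 39.07114326953888
0.072 [0.4978 0.4204 0.0717] [ 0.0219 -0.5656 -1.1619] 39.07128989696503
0.06799999999999999 [0.4977 0.4203 0.0675] [ 0.1155 -0.3452 -0.9402] 39.07175838947296
0.06399999999999999 [0.4977 0.4203 0.0635] [ 1.1234 -0.0589 -0.6759] 39.07177805900574
0.059999999999999984 [0.4977 0.4203 0.0595] [-0.5418  0.7273 -1.8787] 39.072516560554504
0.05599999999999998 [0.4977 0.4203 0.0555] [ 0.5665  0.0735 -0.3499] 39.07221972942352
0.05199999999999998 [0.4983 0.4207 0.0522] [ 0.1901  0.333  -0.2196] 39.0391606092453
12.3333
```

View pics/w3.png

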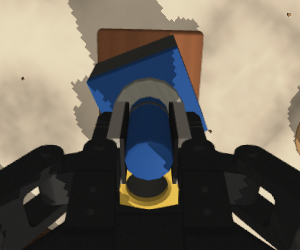

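The stem is in the blue hole, with no lateral force. I release, retreat, check, and move to the dial for a look.

```bash
python3 - <<'E'
from h import *
np.set_printoptions(precision=4,suppress=True)
bot.move_l([.498,.4205,.0505],speed=.04)
print(sensors.get_obs()["force"])
hand.gripper_to(.045,40)
bot.move_l([.498,.4205,.15],speed=.15)
bot.move_l([.498-.0,.34,.22],speed=.3)
w=eyes.get_image("wrist")
print("time",sensors.get_obs()["time"])
a=w["color"]
print(proj(w,[.497,.421,.089],True), "grip blob",blobs(w,proj(w,[.497,.421,.075],True),30)[1:], proj(w,[.497,.421,.075],True))
# dial
q=kin.ik([.47,-.10,.27],down(np.radians(90))); print(q)
hand.gripper_to(.085)
bot.reach([.40,-.165,.25],down(np.radians(90)))
w2=eyes.get_image("wrist");o=sensors.get_obs();print(o["time"],o["joint_pos"],w2["cam_to_world"][:3,3])
for X in ([.474,-.166,.08],[.474,-.166,.114]): print(proj(w2,X,True))
for r in eyes.regions_of(w2,"dial")[:2]:print(r["p"],r["bbox"])
cv2.imwrite("pics/d1.png",w2["color"])
cv2.imwrite("pics/w4.png",np.hstack([a[:300],w2["color"][:300]])[:, ::1]);cv2.imwrite("pics/w4.png",cv2.resize(np.hstack([a[:,130:430],w2["color"][:,60:500]]),(740,420)))
E
```

```text
[-1.6768 -2.4963  6.7436]
time 14.375
[351.1717 139.8392] grip blob (array([340.1162, 135.8043]), array([ 309,  105,   62,   62, 1962], dtype=int32)) [347.787 138.472]
[-0.3647 -0.3236  1.8896 -0.      1.5756 -1.9355]
16.7667 [-0.5625 -0.4458  2.0125  0.0002  1.5749 -2.1341] [ 0.3251 -0.1644  0.3934]
[276.6723 256.0396]
[276.5167 271.034 ]
```

View pics/w4.png

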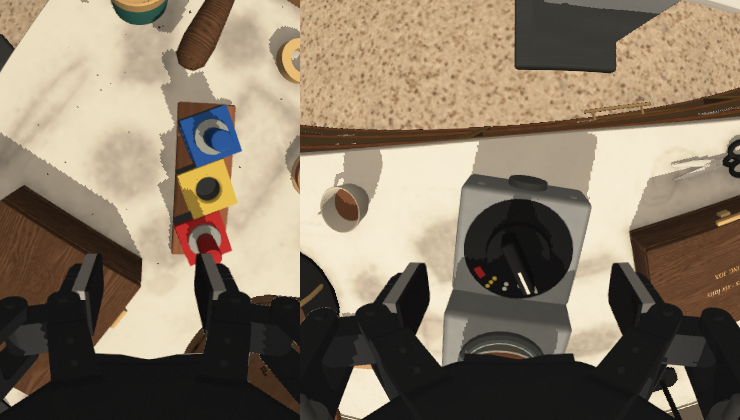

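Left: the blue gauge's flange lies on the blue plate just as the red one does on its own. Right: the dial's skirt centre is at about (278,248) px, with its pointer toward the back and slightly left. I take a second view from above the dial and enlarge it.

```bash
python3 - <<'E'
from h import *
np.set_printoptions(precision=4,suppress=True)
import pickle
w1=eyes.get_image("wrist")
bot.move_l([.535,-.165,.24],speed=.25)
w2=eyes.get_image("wrist"); pickle.dump((w1,w2),open("d.pkl","wb"))
def f(w):
    c=proj(w,[.474,-.166,.09],True).astype(int); s=50
    im=w["color"][c[1]-s:c[1]+s,c[0]-s:c[0]+s]; print(c-s,w["cam_to_world"][:3,3])
    g=np.clip(255*(im/255.)**.45,0,255).astype(np.uint8)
    return cv2.resize(g,(400,400),interpolation=cv2.INTER_CUBIC)
cv2.imwrite("pics/d2.png",np.hstack([f(w1),f(w2)]))
for w in (w1,w2):
    for r in eyes.regions_of(w,"dial")[:1]: print(r["p"],r["bbox"])
E
```

```text
[226 210] [ 0.3252 -0.1643  0.3933]
[226  78] [ 0.4596 -0.1645  0.3831]
0.61 [245.6, 219.9, 308.8, 297.7]
0.74 [240.4, 85.3, 316.9, 165.3]
```

View pics/d2.png

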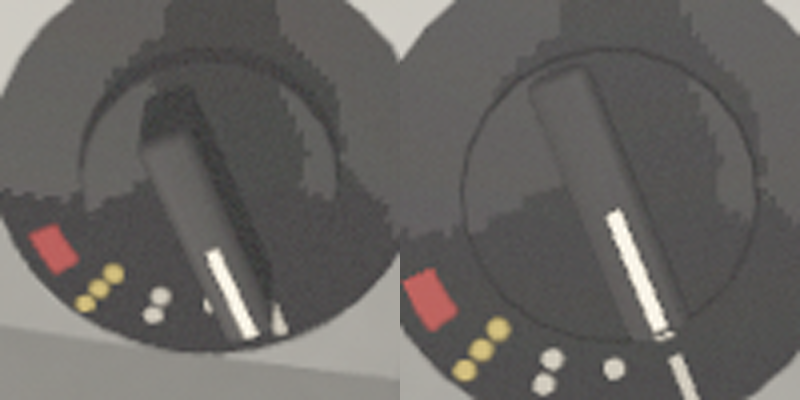

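Right view: the bar's top centre is at about (278,129) px with the pointer end at (291,161). Left view: the bar's top centre is at (278,269). I turn both into positions.

```bash
python3 - <<'E'
from h import *
np.set_printoptions(precision=4,suppress=True)
import pickle
w1,w2=pickle.load(open("d.pkl","rb"))
Z=lambda w,x,y:(np.array([226,210]) if w is w1 else np.array([226,78]))+(np.array([x,y])+.5)/4-.5
a,b=Z(w1,209,236),Z(w2,208,205)
print("bar top",tri([ray(w1,a,True),ray(w2,b,True)]),at_z(w1,a,.114,True),at_z(w2,b,.114,True))
print("skirt",at_z(w2,Z(w2,210,195),.08,True))
P,Q=at_z(w2,Z(w2,214,213),.114,True),at_z(w2,Z(w2,260,330),.114,True); d=Q-P;print("ptr ang w2",np.degrees(np.arctan2(d[1],d[0])),np.linalg.norm(d))
P,Q=at_z(w1,Z(w1,213,253),.114,True),at_z(w1,Z(w1,249,335),.114,True); d=Q-P;print("ptr ang w1",np.degrees(np.arctan2(d[1],d[0])))
C=[at_z(w2,Z(w2,*c),.114,True) for c in ((132,95),(185,68),(285,320),(232,335))]
for i in range(4): 
    d=C[(i+1)%4]-C[i]; print(np.linalg.norm(d),np.degrees(np.arctan2(d[1],d[0])))
# red block / dots angles about axis
ax=(at_z(w2,Z(w2,210,195),.08,True))
for n,c in dict(d3=(82,350),d2=(147,372),d1=(214,369),rest=(283,375)).items():
    d=at_z(w2,Z(w2,*c),.08,True)-ax; print(n,np.degrees(np.arctan2(d[1],d[0])))
print(sensors.get_obs()["time"])
E
```

```text
bar top (array([ 0.4735, -0.1648,  0.1098]), [0.00022030298801823666, 0.00022030298801819527]) [ 0.4713 -0.1645  0.114 ] [ 0.4733 -0.165   0.114 ]
skirt [ 0.4727 -0.1646  0.08  ]
ptr ang w2 21.48054096481237 0.02626941631181559
ptr ang w1 21.003253238277146
0.012118143013528749 117.05013543794958
0.05629071884908684 21.615044791639754
0.011489057107654353 -73.72379431810198
0.05407751220318518 -157.7233327654281
d3 -39.65727704940722
d2 -19.573952689383724
d1 1.360165845032306
rest 22.15813420819498
17.7083
```

The dial axis is at (0.473, -0.165), with the bar top at z 0.110 (0.114 expected). The bar points at 21.5°, and the third notch is 62° clockwise of it, which matches 1.08 rad. I grasp the bar and turn in small steps.

```bash
python3 - <<'E'
from h import *
np.set_printoptions(precision=4,suppress=True)
c=np.array([.473,-.1648,.088]); a0=np.radians(111.5)
hand.gripper_to(.06,80)
bot.reach([*c[:2],.19],down(a0)); print(sensors.get_obs()["joint_pos"])
bot.move_l(c,down(a0),speed=.08)
print(sensors.get_obs()["force"])
hand.gripper_to(0.,80)
o=sensors.get_obs();print(o["time"],o["gripper_width"],o["finger_force"],o["force"],o["ft_torque"],o["tcp_pos"])
for t in np.arange(.12,1.0,.12):
    bot.move_j(kin.ik(c,down(a0-t)))
    o=sensors.get_obs();print(round(t,2),o["time"],o["force"],o["ft_torque"],o["gripper_width"],o["finger_force"])
bot.hold(.2)
o=sensors.get_obs();y=o["eef_rot"][:,1];print(np.degrees(np.arctan2(y[1],y[0])),o["tcp_pos"])
w=eyes.get_image("wrist");s=eyes.get_image("side")
im=w["color"][170:370,180:380];im=(255*(im/255.)**.5).astype(np.uint8)
e=s["color"][235:285,260:330]; e=(255*(e/255.)**.6).astype(np.uint8)
cv2.imwrite("pics/t1.png",np.hstack([cv2.resize(im,(400,400),interpolation=2),cv2.resize(e,(400,400*50//70),interpolation=2) if 0 else cv2.resize(e,(400,400),interpolation=2)]))
E
```

```text
[-0.4841 -0.222   1.9399  0.0003  1.4228 -2.4277]
[ 0.0038 -0.8898  0.3548]
20.4833 0.012866181733645189 78.85039329528809 [ 0.2002 -2.0163  2.3974] [-0.2901  0.0114  0.0894] [ 0.4733 -0.1653  0.0885]
0.12 20.7333 [-0.3007 -2.4869  2.3116] [-0.3872  0.1235  0.0709] 0.012661045640255632 78.97159337997437
0.24 20.9833 [-0.6414 -2.8911  2.9199] [-0.3916  0.0727  0.0943] 0.012769370616900963 79.07662510871887
0.36 21.2333 [-1.6833 -2.8751  3.7492] [-0.4607  0.0568  0.1234] 0.01234062239058317 79.21534180641174
0.48 21.4833 [-1.1237 -3.7792  5.6057] [-0.4967  0.1152  0.1867] 0.012655066190150163 79.38595175743103
0.6 21.7333 [-1.1068 -2.7114  5.6523] [-0.4779  0.1073  0.1264] 0.012506040851256641 79.43029046058655
0.72 21.9833 [-0.5336 -3.7566  5.5957] [-0.4438  0.0679  0.1438] 0.012560257267577687 79.44457411766052
0.84 22.2333 [-0.1628 -3.2011  5.3587] [-0.4843  0.057   0.1703] 0.012580257816225278 79.47359561920166
0.96 22.4833 [ 0.1059 -2.6718  4.5529] [-0.4715  0.0557  0.1389] 0.01226189837387741 79.43600535392761
56.77570469443645 [ 0.4734 -0.165   0.0885]
```

View pics/t1.png

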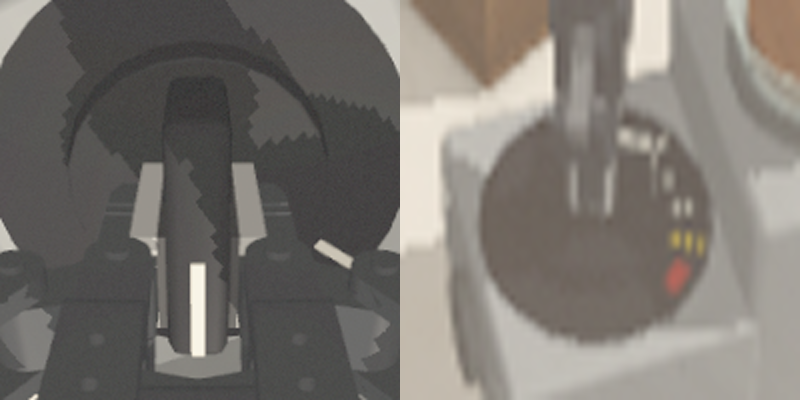

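The wrist view shows the bar parallel to the pads, with the pointer vertical at column 198 and the resting mark behind it at (333,253): the dial has followed the gripper. I turn the last 0.12 rad, hold, and check.

```bash
python3 - <<'E'
from h import *
np.set_printoptions(precision=4,suppress=True)
c=np.array([.473,-.1648,.088]); a0=np.radians(111.5)
bot.move_j(kin.ik(c,down(a0-1.08))); bot.hold(1.0)
o=sensors.get_obs();y=o["eef_rot"][:,1];print(o["time"],np.degrees(np.arctan2(y[1],y[0])),o["finger_force"],o["gripper_width"])
w=eyes.get_image("wrist"); h=cv2.cvtColor(w["color"],cv2.COLOR_BGR2HSV)
m=cv2.inRange(h,(0,0,170),(180,60,255)); m[:295]=0;m[352:]=0;m[:,:268]=0;m[:,292:]=0
n,l,st,cc=cv2.connectedComponentsWithStats(m);i=1+np.argmax(st[1:,4]);print(st[i])
ys,xs=np.nonzero(l==i);vx=cv2.fitLine(np.column_stack([xs,ys]).astype(np.float32),2,0,.01,.01).ravel()
A,B=[vx[2:]+k*vx[:2] for k in(-15,15)]; P,Q=at_z(w,A,.114,True),at_z(w,B,.114,True);d=Q-P
ang=np.degrees(np.arctan2(d[1],d[0])); ang=ang if abs(ang)<90 else ang-180*np.sign(ang);print("bar",ang,"dial",np.radians(21.7-ang))
E
```

```text
24.0333 49.91282856306982 79.44402694702148 0.012755912737602794
[275 302   8  46 298]
bar -39.009456073404294 dial 1.0595798955757734
```

```bash
python3 -c "
from h import *
print(bot.job_done())"
```

```text
the job is handed in; nothing more can be done
None
```

The job is handed in, and no verdict came back: the blue gauge sits flange-down in the blue slot, and the gripper is still on the dial, holding it at about 1.06 rad by camera (third notch is 1.08), with the other objects left alone.

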